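Put a power board on test at its set voltage

ROBOT

A 7-joint arm with a two-finger parallel gripper is mounted at the origin on the work surface. World frame = base frame: x ahead of the robot, y to its left, z up, the work surface at z = 0. Lengths are in mm, angles in rad, forces in N, time in s.
With the tool pointing down it reaches from about 425 to 925 mm from the base axis. Payload 6.8 kg.
Tool frame: the origin (TCP) lies at the very end of the fingers, on their centre line; the grasp point (between the pads) lies 19 mm behind it; z points along the fingers, y is the line along which they close (so a half turn about z gives the same grasp; the last joint's range is limited). The gripper opens to 88 mm and grips with 3 to 60 N. Pads are 20 mm wide; open, the fingers measure 115 mm over their backs; the gripper's body (75 mm by 178 mm) begins 61 mm behind the grasp point.
Start: joints at [1.086, 0.477, 0.022, 1.555, -0.011, 1.109, -0.083], TCP at [248.374, -627.66, 222.664] pointing down, gripper open.
Joint ranges: [-2.96, 2.96], [-0.34, 2.1], [-1.41, 1.46], [0.24, 2.44], [-1.37, 4.51], [0.17, 1.92], [-2.96, 2.96]. Speed limits (rad/s): [2.39, 2.39, 3.14, 3.14, 3.14, 3.14, 3.14].

INTERFACE

Orientations are given as a rotation vector (axis times angle).
In Python, from cell import env, eyes, workorder, finder gives the robot as it stands.
- The arm moves only by the tool servo_tool, never from a script. Its argument "commands" is a list of rows, each an object with "dp": the shift along the tool's x, y, z in cm, a list of three; "turn": the turn about the tool's z in degrees; "claw": the closure, from 0 (fully open) to 1 (shut). A call has exactly 5 rows; each row shifts and turns the commanded pose from where the row before left it, along the tool's axes as they then stand; what a row does not reach is not made up. A row lasts 1/8 s, in which the tool goes at most 62.5 mm and 10.7 degrees, less where a joint would pass 70% of its speed; a pose out of reach is approached as far as the arm can. A call is refused whole if a number of a shift passes 6.25 or a number of a turn 10.7, either way. A call with a gripper value outside its range is refused whole. The fingers move at their own pace and stop on an object; "force" is the grip in N (left out, the last holds). Time passes only in rows, so rows that do not move let the fingers close, or fill a call up. It gives the time, the measured TCP pose, the force, the opening and the grip force at its end, in the units of the state.
- env.get_obs(): the state, without advancing time (a new reading comes with each control period).
- eyes.grab_frame(name): name is "side" or "top" or "wrist"; returns the picture (480x640x3 uint8, red, green, blue); there is no depth.
- eyes.get_calibration(name): a dict with "camera_matrix" (3x3 intrinsics, pixels), "distortion" ([k1, k2, p1, p2, k3] as OpenCV has them; the pictures are not rectified), "R" (3x3) and "t" (3): a world point X has camera coordinates R X + t; the wrist camera has in their place "T_tool_cam" (4x4, takes a point from camera to tool coordinates, whose origin is the TCP and whose axes are the flange's). Camera axes: x right, y down, z forward; pixel columns grow to the right and rows downward; lengths in mm; the calibration is good to about 2 mm. A picture is of the moment at which its call begins: read the wrist's pose just before it. get_calibration takes no time and is no camera call.
- workorder.close_job(): hands the job in; it is judged then, once.
Trained networks look in the newest picture that a camera, given by its name, has taken for a name from the list of things; names that differ only in an ending like _2 or _b are one class to them, and where a whole thing is asked for, a point or a joint stands for the part that bears it (a point fixed in the world has none). Each returns a list of dicts, best first, with "p" (0 to 1); they miss things now and then, are a little off and sometimes report something else, mostly with a low value. They report only what shows in the picture. A call takes as long as a camera call. They do not tell look-alikes from the thing itself.
- finder.find_in(label, camera): "xyz" ([x, y, z] in mm, in world coordinates, good to about 4 mm: the middle of the surface that is visible of it).
- finder.pinpoint(label, camera): "xyz" ([x, y, z] in mm, in world coordinates, good to about 4 mm: a listed point, or the origin of a listed thing).
The state is a dict: "clock": time; "q": joint angles; "joint_velocities": joint speeds; "joint_torque": joint torques, N m; "tcp_pos": TCP position; "orientation": TCP orientation; "force": force on the tool from outside, world axes, zero at the start; "wrist_torque": the same for the moment, N m; "finger_gap": opening from 0.0 (shut) to 1.0 (fully open); "gripper_force": force on a finger pad.
Only numpy, scipy, OpenCV 4.12 (cv2) and the standard library are available. Lean on these libraries where they do the work, as an engineer would, in place of code of your own. Each camera call takes 0.05 s, during which the arm holds its last target. There are 200 camera calls.

TASK

Put the green power board on test: first lay it flat in the bay of the white test jig, between the four orange corner guides and with its gold contact edge towards the blue socket strip, and let go of it. Next turn the big knob on top of the grey voltage supply until its white pointer lines up with the red set mark on the scale, and only then push the jig's yellow lever fully over to its other side. Leave the other things on the bench where they are.

Things in the scene. Friction and masses are not known exactly. Their poses are not given: they have to be found in the camera images.
- board: Loose green board, 90 (x) x 130 (y) x 6 mm, 0.22 kg, flat on the table; origin at the centre of its underside, z up. On its middle a finned aluminium heat sink, 58 mm along x, 28 mm along y, 6 to 42 mm above the underside: grip it across the 28 mm (along the board's y). Black components to 18 mm high near the two y ends (43 mm and more from the middle). Gold contact strip along the +x edge
- board_contacts (a point): On the board: middle of the gold contact edge, at its underside (board x = +45 mm)
- bay (a point): Centre of the jig's bay floor, 25 mm above the table; jig axes, +x to the blue socket strip. The jig is a white slab fixed to the table, 210 (x) x 165 (y) x 25 mm, its centre 30 mm from here towards -x. The board belongs with its origin here and its axes along these. Four orange L-shaped corner guides, 10 mm high, leave it 4 mm of play on each side
- bay_contacts (a point): On the jig: where the middle of the board's contact edge belongs (45 mm from the bay centre along +x), beside the blue socket strip, 13 x 90 mm and 16 mm high, which starts 11 mm beyond it
- lever (a joint): Jig's on/off lever, rad: 0 = off, leaning 0.5 rad to the jig's -y; 1.0 = on, leaning 0.5 rad to its +y. Push the ball towards the jig's +y; it has a little friction and stays where it is left
- lever_tip (a point): Centre of the lever's yellow ball, 26 mm across, on a 10 mm rod 70 mm long. The pivot is 47 mm above the table, 98 mm from the bay centre along the jig's -x. Off, the ball is 108 mm above the table and 34 mm to the pivot's -y (jig axes); on, as far to its +y. The black block below is 50 (x) x 70 (y) mm, its top 50 mm above the table
- dial_grip (a point): On the knob's vertical axis at the height to grip, 124 mm above the table; x along the knob's bar towards the white pointer, z up. The black bar is 70 (x) x 18 (y) mm, 38 mm high, its top 14 mm above this point, on a grey disc 84 mm across, top 23 mm below this point. The supply is a grey case fixed to the table, 190 x 165 x 90 mm, centred on the axis
- dial_pointer (a point): Outer end of the knob's white pointer, 58 mm from the knob's axis, 101 mm above the table
- dial (a joint): Knob angle, rad: 0 to 4.71, grows clockwise seen from above; a little friction, stays where it is left
- mark_tip (a point): Inner tip of the red set mark on the scale, 58 mm from the knob's axis, 94 mm above the table; the knob is set when the pointer's end stands over it. The mark is fixed, 16 mm long, 6 mm high. It lies clockwise of the pointer's start, by less than half a turn
- solder_reel: Bystander: steel reel standing on end, 64 mm across, 50 mm high; origin under its centre
- tip_pot: Bystander: brass pot, 70 mm across, 55 mm high; origin under its centre
- meter: Bystander: yellow hand meter lying flat, 90 (x) x 180 (y) x 40 mm; origin under its centre
- tape: Bystander: roll of white tape lying flat, 90 mm across, 24 mm high; origin under its centre
- driver: Bystander: red screwdriver lying flat, 190 mm long (x), 26 mm high; origin under its centre
- notebook: Bystander: brown notebook, 210 (x) x 150 (y) x 15 mm; origin under its centre
- red_bin: Bystander: open red bin, 110 (x) x 100 (y) x 50 mm; origin under its centre
Not all that is in view belongs to the job. Of the things shaped like the board, the green one is meant.

How it is judged:
By the outcome, as a careful person would: the job done as asked, in the order asked, and still so for the second after the job is handed in, with the robot touching nothing.
It also fails if it takes over 72 s, if anything falls off the work surface, if the arm or the gripper's body presses on something with over 40 N, if the wrist force passes 120 N, or if a joint passes its speed limit or range.

## Working session

There is one attempt and no reset: what is moved stays moved. The work goes in short steps, Python scripts to look and compute and a tool call to move; the robot and the scene stay as the last step left them, time stands still between calls to the robot, and variables do not carry over. Pictures are saved under pics/ and viewed, at most 10 in all, crops included, and the job is handed in when it is done.

Besides the shell and the picture viewer there is one more tool, called after "Request:" as a command line: name --argument value ..., lists and objects as JSON in quotes. servo_tool: Moves the arm, as the interface text tells. Its arguments: {"type":"object","properties":{"commands":{"type":"array"},"force":{"type":"number"}},"required":["commands"]}

```bash
ls; mkdir -p pics; cat > h.py <<'E'
import numpy as np,cv2
from cell import env,eyes,workorder,finder
from scipy.spatial.transform import Rotation as R
def save(c,n):
    im=eyes.grab_frame(c); cv2.imwrite(f'pics/{n}.png',im[:,:,::-1]); return im
def tool():
    o=env.get_obs(); return R.from_rotvec(o['orientation']).as_matrix(),np.array(o['tcp_pos'])
E
python3 - <<'E'
from h import *
o=env.get_obs(); print(o['clock'],o['tcp_pos'],np.round(tool()[0],3).tolist())
for c in('top','side'):
    save(c,c+'0')
    k=eyes.get_calibration(c);print(c,np.round(k['camera_matrix'],0).tolist(),np.round(-k['R'].T@k['t'],0))
    for n in ['board','board_contacts','bay','bay_contacts','lever_tip','dial_grip','dial_pointer','mark_tip']:
        print(n,[(np.round(d['xyz']).tolist(),round(d['p'],2)) for d in finder.pinpoint(n,c)[:3]])
print(env.get_obs()['clock'])
print(np.round(eyes.get_calibration('wrist')['T_tool_cam'],2).tolist())
a=[cv2.imread(f'pics/{c}0.png') for c in('top','side')]
E
```

```text
pics
0.0 [ 248.14136389 -627.09091274  221.71422519] [[0.93, 0.368, -0.001], [0.368, -0.93, 0.002], [-0.0, -0.002, -1.0]]
top [[583.0, 0.0, 323.0], [0.0, 583.0, 240.0], [0.0, 0.0, 1.0]] [ 3.370e+02 -1.000e+00  1.572e+03]
board [([214.0, -294.0, -1.0], 0.9), ([601.0, -10.0, 0.0], 0.86), ([219.0, 320.0, -1.0], 0.75)]
board_contacts [([176.0, 339.0, 2.0], 0.83), ([194.0, -342.0, -2.0], 0.6), ([645.0, -27.0, 0.0], 0.56)]
bay [([628.0, -305.0, 25.0], 0.88)]
bay_contacts [([669.0, -305.0, 20.0], 0.88), ([628.0, -304.0, 24.0], 0.32)]
lever_tip [([533.0, -340.0, 108.0], 0.5), ([554.0, 279.0, 125.0], 0.2)]
dial_grip [([550.0, 275.0, 124.0], 0.79)]
dial_pointer [([540.0, 332.0, 105.0], 0.93), ([535.0, -341.0, 104.0], 0.28)]
mark_tip [([616.0, 284.0, 91.0], 0.4)]
side [[622.0, 0.0, 318.0], [0.0, 622.0, 240.0], [0.0, 0.0, 1.0]] [ 446. 1210. 1026.]
board [([210.0, -294.0, 4.0], 0.84), ([217.0, 317.0, 1.0], 0.81), ([639.0, -20.0, 0.0], 0.7)]
board_contacts [([173.0, 336.0, -3.0], 0.92), ([640.0, -23.0, -0.0], 0.71), ([194.0, -347.0, 0.0], 0.65)]
bay [([629.0, -302.0, 24.0], 0.56)]
bay_contacts [([670.0, -301.0, 27.0], 0.95)]
lever_tip [([779.0, 156.0, 0.0], 0.66), ([610.0, 281.0, 92.0], 0.55), ([532.0, -338.0, 106.0], 0.45)]
dial_grip [([555.0, 280.0, 128.0], 0.74)]
dial_pointer [([543.0, 331.0, 102.0], 0.97), ([574.0, -536.0, 0.0], 0.36)]
mark_tip [([613.0, 280.0, 93.0], 0.59)]
0.9
[[-0.0, -0.96, -0.27, 74.41], [1.0, -0.0, 0.0, 0.31], [-0.0, -0.27, 0.96, -163.41], [0.0, 0.0, 0.0, 1.0]]
```

View pics/top0.png

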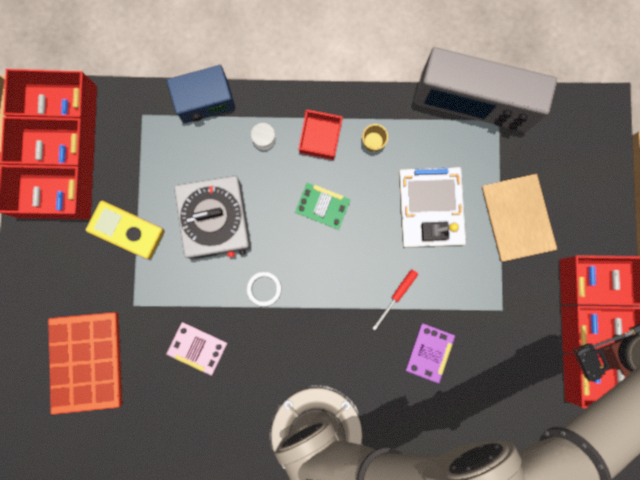

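View pics/side0.png

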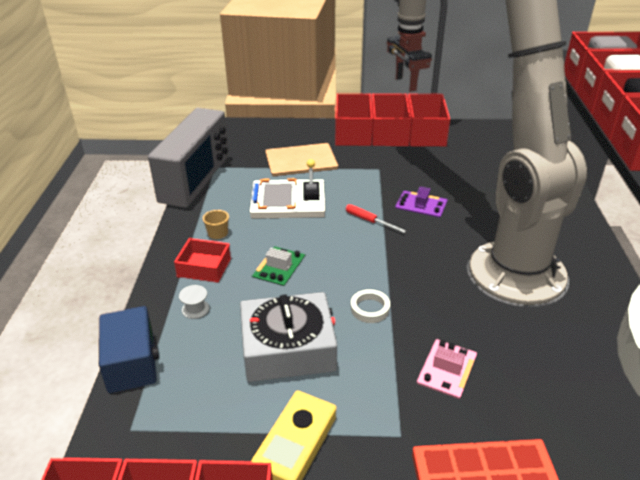

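The top picture has up = +x and left = +y. The green board is at (322,205) with its gold edge up at (328,190). The jig is at (433,207) with the socket strip at (431,171) and the lever ball at (454,227). The dial is at (211,217), with its white pointer to the left at (190,218) and the red mark up at (211,189). The side view agrees. I'm moving over the jig for a close look.

Request:
servo_tool --commands '[{"dp":[4.5,-1.7,-0.6],"turn":0,"claw":0},{"dp":[4.5,-1.7,-0.6],"turn":0,"claw":0},{"dp":[4.5,-1.7,-0.6],"turn":0,"claw":0},{"dp":[4.5,-1.7,-0.6],"turn":0,"claw":0},{"dp":[4.5,-1.7,-0.6],"turn":0,"claw":0}]'

```text
clock: 1.52
tcp_pos: [427.4, -464.7, 253.1]
orientation: [3.086, 0.588, 0.0]
force: [0.6, -0.9, 0.4]
finger_gap: 0.998
gripper_force: 0.0
```

Request:
servo_tool --commands '[{"dp":[4.5,-1.7,-0.6],"turn":0,"claw":0},{"dp":[4.5,-1.7,-0.6],"turn":0,"claw":0},{"dp":[4.5,-1.7,-0.6],"turn":0,"claw":0},{"dp":[4.5,-1.7,-0.6],"turn":0,"claw":0},{"dp":[0,0,0],"turn":10,"claw":0}]'

```text
clock: 2.15
tcp_pos: [572.6, -331.4, 277.0]
orientation: [-3.123, -0.323, -0.004]
force: [-1.1, -0.5, -0.0]
finger_gap: 1.002
gripper_force: 0.0
```

Request:
servo_tool --commands '[{"dp":[0,0,0],"turn":10,"claw":0},{"dp":[0,0,0],"turn":0,"claw":0},{"dp":[0,0,0],"turn":0,"claw":0},{"dp":[0,0,0],"turn":0,"claw":0},{"dp":[0,0,0],"turn":0,"claw":0}]'

```text
clock: 2.78
tcp_pos: [568.6, -336.5, 276.7]
orientation: [-3.141, -0.045, -0.0]
force: [-0.3, -0.1, 1.2]
finger_gap: 1.0
gripper_force: 0.0
```

```bash
cat >> h.py <<'E'
def proj(X,c='wrist',pose=None):
    k=eyes.get_calibration(c); X=np.atleast_2d(X).astype(float)
    if c=='wrist':
        Rt,p=pose or tool(); T=np.eye(4);T[:3,:3]=Rt;T[:3,3]=p; M=np.linalg.inv(T@np.array(k['T_tool_cam'])); Rc,t=M[:3,:3],M[:3,3]
    else: Rc,t=np.array(k['R']),np.array(k['t'])
    return cv2.projectPoints(X,cv2.Rodrigues(Rc)[0],t.astype(float),np.array(k['camera_matrix']),np.array(k['distortion']))[0][:,0]
def ray(uv,z,c='wrist',pose=None):
    "world points at height z seen at pixels uv"
    k=eyes.get_calibration(c)
    if c=='wrist':
        Rt,p=pose or tool(); T=np.eye(4);T[:3,:3]=Rt;T[:3,3]=p; T=T@np.array(k['T_tool_cam']); Rw,o=T[:3,:3],T[:3,3]
    else: Rw=np.array(k['R']).T; o=-Rw@np.array(k['t'])
    n=cv2.undistortPoints(np.array(uv,float).reshape(-1,1,2),np.array(k['camera_matrix']),np.array(k['distortion']))[:,0]
    d=np.c_[n,np.ones(len(n))]@Rw.T
    return o+d*((z-o[2])/d[:,2])[:,None]
def nets(names,c='wrist',n=2):
    for a in names: print(a,[(np.round(d['xyz'],1).tolist(),round(d['p'],2)) for d in finder.pinpoint(a,c)[:n]])
E
python3 - <<'E'
from h import *
Rt,p=tool(); print(Rt.tolist(),p.tolist())
save('wrist','jig'); nets(['bay','bay_contacts','lever_tip'])
print(proj([[628,-304,25],[669,-304,25],[532,-339,108]],pose=(Rt,p)))
E
```

```text
[[0.9995966473919128, 0.02839965767204548, 4.435040780789029e-05], [0.028399654265178455, -0.9995966456103275, 7.564522196132776e-05], [4.648081728444482e-05, -7.435517401549655e-05, -0.9999999961554208]] [568.5629605648423, -336.50422061525137, 276.67288494737943]
bay [([629.0, -296.7, 29.6], 0.74)]
bay_contacts [([671.5, -299.2, 28.1], 0.66)]
lever_tip [([531.1, -341.7, 111.5], 0.91)]
[[288.21286702 148.88324138]
 [288.62355374 107.7496696 ]
 [319.61978285 263.17513286]]
```

View pics/jig.png

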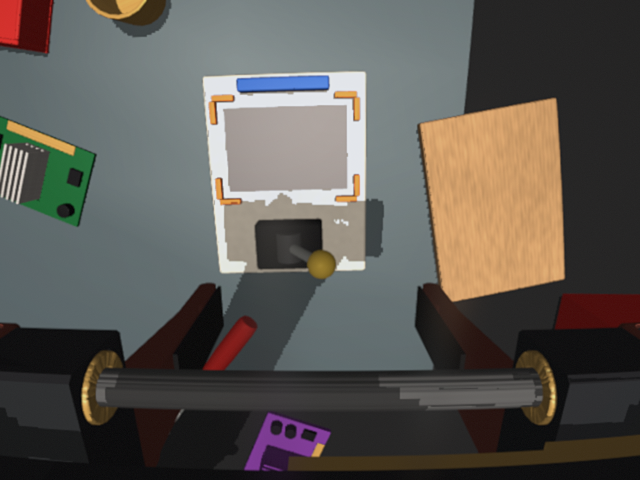

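The wrist view shows the jig with its orange guide corners near (210,97), (359,92), (359,200) and (217,203), the slab corners at (203,76), (365,72), (365,271) and (219,273), and the ball at (321,264). All of this agrees with the projections.

```bash
python3 - <<'E'
from h import *
P=(np.array([[0.9995966,0.0283997,0],[0.0283997,-0.9995966,0],[0,0,-1]]),np.array([568.56,-336.5,276.67]))
a=ray([[203,76],[365,72],[365,271],[219,273]],25,pose=P); print(a.round(1)); 
for i in range(4): d=a[(i+1)%4]-a[i]; print(np.hypot(*d[:2]).round(1),np.degrees(np.arctan2(d[1],d[0])).round(1))
g=ray([[210,97],[359,92],[359,201],[217,203]],35,pose=P); print(g.round(1),g.mean(0))
for i in range(4): d=g[(i+1)%4]-g[i]; print(np.hypot(*d[:2]).round(1),np.degrees(np.arctan2(d[1],d[0])).round(1))
print(a.mean(0)); print(ray([[321,264]],108,pose=P))
s=ray([[237,84],[328,83]],41,pose=P);print(s)
E
```

```text
[[ 698.4 -217.6   25. ]
 [ 705.6 -379.6   25. ]
 [ 496.3 -391.4   25. ]
 [ 489.3 -226.5   25. ]]
162.2 -87.4
209.7 -176.8
165.1 92.4
209.3 2.4
[[ 677.3 -226.8   35. ]
 [ 685.3 -373.6   35. ]
 [ 577.1 -379.2   35. ]
 [ 571.1 -230.2   35. ]] [ 627.68550002 -302.44133665   35.        ]
147.1 -86.9
108.3 -177.1
149.1 92.3
106.2 1.9
[ 597.39569653 -303.77646139   25.        ]
[[ 531.24557954 -340.26565445  108.        ]]
[[ 689.17293375 -255.0447467    41.        ]
 [ 691.97840697 -342.79566117   41.        ]]
```

Jig yaw is about 2.6° and the bay is at (627.6,-302.4). Going to the board.

Request:
servo_tool --commands '[{"dp":[0,-5.5,0],"turn":0,"claw":0},{"dp":[0,-5.5,0],"turn":0,"claw":0},{"dp":[0,-5.5,0],"turn":0,"claw":0},{"dp":[0,-5.5,0],"turn":0,"claw":0},{"dp":[0,-5.5,0],"turn":0,"claw":0}]'

```text
clock: 3.6
tcp_pos: [560.9, -59.8, 276.9]
orientation: [3.141, 0.044, 0.001]
force: [0.5, 0.0, 0.1]
finger_gap: 1.002
gripper_force: 0.0
```

Request:
servo_tool --commands '[{"dp":[0,-4.0,1],"turn":0,"claw":0},{"dp":[0,0,2],"turn":10,"claw":0},{"dp":[0,0,2],"turn":10,"claw":0},{"dp":[0,0,0],"turn":0,"claw":0},{"dp":[0,0,0],"turn":0,"claw":0}]'

```text
clock: 4.22
tcp_pos: [560.4, -21.5, 227.5]
orientation: [-3.102, 0.497, -0.002]
force: [-0.0, -0.0, 0.5]
finger_gap: 1.001
gripper_force: 0.0
```

```bash
python3 - <<'E'
from h import *
Rt,p=tool(); np.savez('b.npz',R=Rt,p=p); print(p, np.degrees(np.arctan2(Rt[1,0],Rt[0,0])))
save('wrist','board'); nets(['board','board_contacts'])
E
```

```text
[560.42912869 -21.49141999 227.48773102] -18.22112843041767
board [([603.0, -8.9, -0.5], 0.94)]
board_contacts [([640.6, -24.4, 1.6], 0.94)]
```

View pics/board.png

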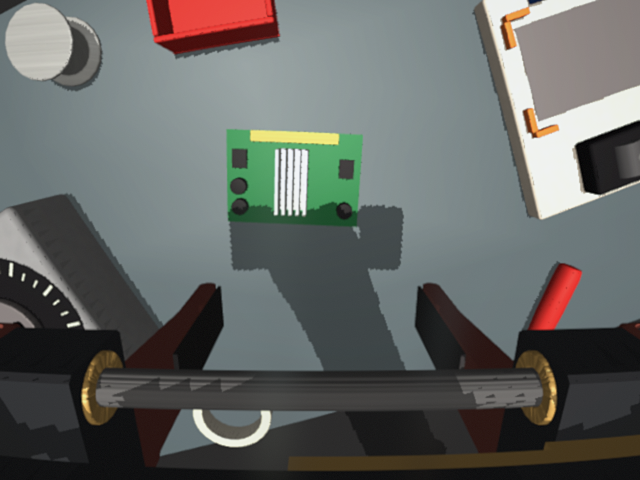

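The green board's corners are at (227,129), (362,135), (358,226) and (228,220). Its gold edge is at the top of the image and the heat sink is at (275..307,149..216).

```bash
python3 - <<'E'
from h import *
f=np.load('b.npz');P=(f['R'],f['p'])
def show(q,z):
    a=ray(q,z,pose=P); print(a.round(1).tolist(),a.mean(0).round(1))
    for i in range(4): d=a[(i+1)%4]-a[i]; print(np.hypot(*d[:2]).round(1),np.degrees(np.arctan2(d[1],d[0])).round(1))
show([[227,129],[362,135],[358,226],[228,220]],6)
show([[275,149],[307,149],[306,216],[275,216]],42)
im=cv2.imread('pics/board.png'); h=cv2.cvtColor(im,cv2.COLOR_BGR2HSV)
m=((h[...,0]>45)&(h[...,0]<90)&(h[...,1]>110)|((h[...,0]>20)&(h[...,0]<35)&(h[...,1]>90))).astype('u1')[100:245,200:400]
c=max(cv2.findContours(m,0,1)[0],key=cv2.contourArea).reshape(-1,2)+[200,100]
w=ray(c,6,pose=P)[:,:2]; r=cv2.minAreaRect(w.astype('f4')); print(r)
E
```

```text
[[664.4, 35.6, 6.0], [618.4, -84.9, 6.0], [534.3, -55.4, 6.0], [581.4, 67.3, 6.0]] [599.6  -9.4   6. ]
129.0 -110.9
89.2 160.7
131.4 69.0
88.9 -20.9
[[632.0, -5.7, 42.0], [623.2, -32.2, 42.0], [567.1, -12.2, 42.0], [575.9, 14.5, 42.0]] [599.5  -8.9  42. ]
27.9 -108.4
59.5 160.4
28.2 71.7
59.6 -19.8
((599.6419677734375, -8.674484252929688), (129.77862548828125, 89.18714141845703), 69.16696166992188)
```

Request:
servo_tool --commands '[{"dp":[3.3,-2.4,0],"turn":0,"claw":0.45},{"dp":[0,0,5.0],"turn":2.3,"claw":0.45},{"dp":[0,0,5.0],"turn":0,"claw":0.45},{"dp":[0,0,5.0],"turn":0,"claw":0.45},{"dp":[0,0,0],"turn":0,"claw":0.45}]'

```text
clock: 5.0
tcp_pos: [596.2, -9.4, 73.8]
orientation: [3.089, -0.563, -0.011]
force: [0.0, 0.5, 0.6]
finger_gap: 0.551
gripper_force: 0.0
```

```bash
python3 - <<'E'
from h import *
Rt,p=tool(); print(p, np.degrees(np.arctan2(Rt[1,0],Rt[0,0])),env.get_obs()['finger_gap'])
d=np.array([599.6,-8.9,16])-p; print(Rt.T@d)
E
```

```text
[596.17897505  -9.4029265   73.82505456] -20.66354529183593 0.5508935245919603
[ 3.39072977 -1.83437908 57.79992462]
```

Request:
servo_tool --commands '[{"dp":[0.2,-0.1,2.8],"turn":0,"claw":0.45},{"dp":[0,0,2.8],"turn":0,"claw":0.45},{"dp":[0,0,0],"turn":0,"claw":0.45},{"dp":[0,0,0],"turn":0,"claw":0.8},{"dp":[0,0,0],"turn":0,"claw":0.8}]' --force 25

```text
clock: 5.62
tcp_pos: [602.5, -8.9, 22.7]
orientation: [-3.09, 0.565, -0.005]
force: [0.8, -0.0, -0.1]
finger_gap: 0.36
gripper_force: 0.0
```

Request:
servo_tool --commands '[{"dp":[0,0,0],"turn":0,"claw":0.8},{"dp":[0,0,0],"turn":0,"claw":0.8},{"dp":[0,0,0],"turn":0,"claw":0.8},{"dp":[0,0,0],"turn":0,"claw":0.8},{"dp":[0,0,-0.5],"turn":0,"claw":0.8}]' --force 25

```text
clock: 6.25
tcp_pos: [601.0, -8.9, 26.1]
orientation: [3.09, -0.565, -0.0]
force: [0.2, -0.0, -1.8]
finger_gap: 0.312
gripper_force: 25.0
```

Request:
servo_tool --commands '[{"dp":[0,0,-2],"turn":0,"claw":0.8},{"dp":[0,0,-4],"turn":0,"claw":0.8},{"dp":[0,0,-4],"turn":-8,"claw":0.8},{"dp":[0,0,0],"turn":-8,"claw":0.8},{"dp":[0,0,0],"turn":-7.2,"claw":0.8}]'

```text
clock: 6.88
tcp_pos: [601.5, -9.0, 127.7]
orientation: [3.14, 0.075, 0.003]
force: [-0.1, -0.4, -1.2]
finger_gap: 0.316
gripper_force: 25.0
```

Request:
servo_tool --commands '[{"dp":[0.3,4,0],"turn":0,"claw":0.8},{"dp":[0.3,4.5,0],"turn":0,"claw":0.8},{"dp":[0.3,4.5,0],"turn":0,"claw":0.8},{"dp":[0.2,4.5,0],"turn":0,"claw":0.8},{"dp":[0.2,4.5,0],"turn":0,"claw":0.8}]'

```text
clock: 7.5
tcp_pos: [623.6, -229.7, 127.1]
orientation: [3.141, 0.068, 0.001]
force: [0.8, 0.3, -1.6]
finger_gap: 0.317
gripper_force: 25.0
```

Request:
servo_tool --commands '[{"dp":[0.1,4,0],"turn":0,"claw":0.8},{"dp":[0.1,3.4,0],"turn":0,"claw":0.8},{"dp":[0,0,0],"turn":0,"claw":0.8},{"dp":[0,0,0],"turn":0,"claw":0.8},{"dp":[0,0,0],"turn":0,"claw":0.8}]'

```text
clock: 8.12
tcp_pos: [629.3, -300.0, 126.1]
orientation: [-3.14, -0.072, -0.001]
force: [-0.3, -0.1, -1.3]
finger_gap: 0.312
gripper_force: 25.0
```

```bash
python3 - <<'E'
from h import *
Rt,p=tool(); np.savez('c.npz',R=Rt,p=p); print(p, np.degrees(np.arctan2(Rt[1,0],Rt[0,0])))
save('wrist','held'); nets(['board','board_contacts','bay'])
E
```

```text
[ 629.26302907 -300.00009096  126.11289275] 2.6210706947565146
board [([629.7, -301.5, 105.0], 0.86)]
board_contacts [([673.5, -298.9, 103.3], 0.67)]
bay [([572.2, -538.1, 1.3], 0.6)]
```

View pics/held.png

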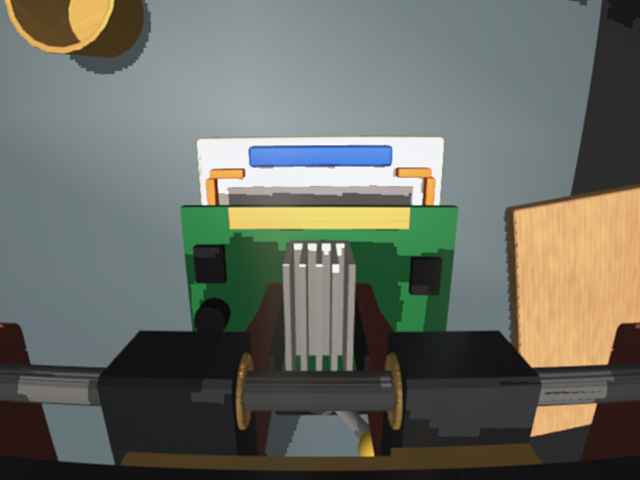

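The held board's front corners are at (181,206) and (457,206). The jig's far corners are at (197,139) and (443,137), and its guides at (207,170) and (434,168).

```bash
python3 - <<'E'
from h import *
f=np.load('c.npz');P=(f['R'],f['p'])
for q,z in (([[181,206],[457,206]],111.6),([[197,139],[443,137]],25),([[207,170],[434,168]],35),([[249,147],[392,146]],41)):
    a=ray(q,z,pose=P); d=a[1]-a[0]; print(a.round(1).tolist(),a.mean(0).round(1),np.hypot(*d[:2]),np.degrees(np.arctan2(d[1],d[0]))+90)
E
```

```text
[[669.2, -234.6, 111.6], [675.0, -362.8, 111.6]] [ 672.1 -298.7  111.6] 128.35001937871957 2.571417074718994
[[698.0, -216.8, 25.0], [706.6, -379.3, 25.0]] [ 702.3 -298.1   25. ] 162.72975608023526 3.03799660644448
[[678.8, -225.9, 35.0], [686.7, -372.6, 35.0]] [ 682.7 -299.3   35. ] 146.9795405675873 3.081659737256075
[[694.6, -254.2, 41.0], [699.2, -342.9, 41.0]] [ 696.9 -298.6   41. ] 88.83929490640814 2.97757929300964
```

Request:
servo_tool --commands '[{"dp":[0,0.1,2],"turn":-0.2,"claw":0.8},{"dp":[0,0,3],"turn":0,"claw":0.8},{"dp":[0,0,2],"turn":0,"claw":0.8},{"dp":[0,0,0],"turn":0,"claw":0.8},{"dp":[0,0,0],"turn":0,"claw":0.8}]'

```text
clock: 8.95
tcp_pos: [629.2, -303.2, 56.1]
orientation: [3.141, 0.073, 0.001]
force: [-0.3, 0.3, -1.6]
finger_gap: 0.318
gripper_force: 25.0
```

```bash
python3 - <<'E'
from h import *
Rt,p=tool(); print(p, np.degrees(np.arctan2(Rt[1,0],Rt[0,0])),env.get_obs()['force'])
E
```

```text
[ 629.21823864 -303.15767971   56.14636242] 2.6803561031219187 [-0.34079633  0.34673647 -1.62143412]
```

Request:
servo_tool --commands '[{"dp":[0,-0.15,0.4],"turn":0,"claw":0.8},{"dp":[0,0,0.3],"turn":0,"claw":0.8},{"dp":[0,0,0.3],"turn":0,"claw":0.8},{"dp":[0,0,0],"turn":0,"claw":0.8},{"dp":[0,0,0],"turn":0,"claw":0.8}]'

```text
clock: 9.57
tcp_pos: [628.9, -301.5, 47.4]
orientation: [3.141, 0.074, 0.001]
force: [-5.1, 2.3, 8.7]
finger_gap: 0.318
gripper_force: 25.0
```

Request:
servo_tool --commands '[{"dp":[0,0,0],"turn":0,"claw":0.5},{"dp":[0,0,0],"turn":0,"claw":0.5},{"dp":[0,0,0],"turn":0,"claw":0.5},{"dp":[0,0,-2],"turn":0,"claw":0.5},{"dp":[0,0,-4],"turn":0,"claw":0.5}]'

```text
clock: 10.2
tcp_pos: [627.8, -301.1, 105.7]
orientation: [-3.139, -0.074, 0.004]
force: [1.0, -0.6, 0.2]
finger_gap: 0.501
gripper_force: 0.0
```

Request:
servo_tool --commands '[{"dp":[-2,0,-6],"turn":0,"claw":0.3},{"dp":[-3,0,-5],"turn":0,"claw":0.3},{"dp":[-1,0,-2],"turn":0,"claw":0.3},{"dp":[0,0,0],"turn":0,"claw":0.3},{"dp":[0,0,0],"turn":0,"claw":0.3}]'

```text
clock: 10.82
tcp_pos: [569.0, -303.5, 233.2]
orientation: [-3.139, -0.075, 0.003]
force: [-0.4, 0.5, -0.4]
finger_gap: 0.701
gripper_force: 0.0
```

```bash
python3 - <<'E'
from h import *
Rt,p=tool(); np.savez('d.npz',R=Rt,p=p); print(p, np.degrees(np.arctan2(Rt[1,0],Rt[0,0])))
save('wrist','placed'); nets(['board','board_contacts','bay','bay_contacts','lever_tip'])
E
```

```text
[ 568.9688827  -303.5005381   233.19493593] 2.73510379311601
board [([627.7, -304.0, 24.5], 0.64)]
board_contacts [([673.7, -301.7, 26.3], 0.68)]
bay []
bay_contacts [([672.4, -297.1, 24.2], 0.6)]
lever_tip [([529.3, -338.9, 111.5], 0.85)]
```

View pics/placed.png

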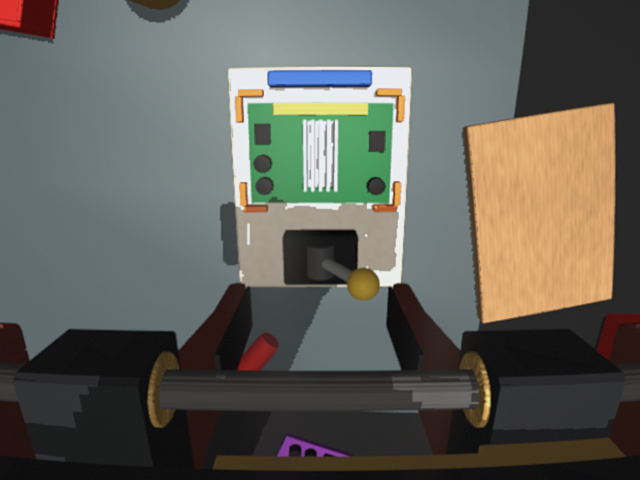

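The board lies flat inside all four guides, with its gold edge at (320,108) next to the blue strip. Next is the dial.

Request:
servo_tool --commands '[{"dp":[-0.3,-5.8,-0.4],"turn":0,"claw":0},{"dp":[-0.3,-5.8,-0.4],"turn":0,"claw":0},{"dp":[-0.3,-5.8,-0.4],"turn":0,"claw":0},{"dp":[-0.3,-5.8,-0.4],"turn":0,"claw":0},{"dp":[-0.3,-5.8,-0.4],"turn":0,"claw":0}]'

```text
clock: 11.75
tcp_pos: [540.2, -13.4, 255.0]
orientation: [-3.141, -0.074, -0.0]
force: [0.6, 0.9, 0.4]
finger_gap: 1.003
gripper_force: 0.0
```

Request:
servo_tool --commands '[{"dp":[-0.3,-5.8,-0.4],"turn":0,"claw":0},{"dp":[-0.3,-5.8,-0.4],"turn":0,"claw":0},{"dp":[-0.3,-5.8,-0.4],"turn":0,"claw":0},{"dp":[-0.3,-5.8,-0.4],"turn":0,"claw":0},{"dp":[-0.3,-5.8,-0.4],"turn":0,"claw":0}]'

```text
clock: 12.38
tcp_pos: [511.7, 275.4, 274.9]
orientation: [3.141, 0.073, 0.0]
force: [0.7, -1.0, -0.2]
finger_gap: 1.005
gripper_force: 0.0
```

Request:
servo_tool --commands '[{"dp":[0,0,0],"turn":0,"claw":0},{"dp":[0,0,0],"turn":0,"claw":0},{"dp":[0,0,0],"turn":0,"claw":0},{"dp":[0,0,0],"turn":0,"claw":0},{"dp":[0,0,0],"turn":0,"claw":0}]'

```text
clock: 13.0
tcp_pos: [512.2, 272.9, 275.0]
orientation: [3.141, 0.072, 0.0]
force: [-0.5, -0.2, -0.3]
finger_gap: 0.999
gripper_force: 0.0
```

```bash
python3 - <<'E'
from h import *
Rt,p=tool(); np.savez('e.npz',R=Rt,p=p); print(p, np.degrees(np.arctan2(Rt[1,0],Rt[0,0])),env.get_obs()['q'])
save('wrist','dial'); nets(['dial_grip','dial_pointer','mark_tip'])
E
```

```text
[512.17914707 272.86297755 274.96416924] 2.615319475841156 [-0.23267312  0.31261323 -0.45637116  1.70103369  0.14847443  1.16226656
 -2.25419765]
dial_grip [([552.7, 276.2, 126.5], 0.97)]
dial_pointer [([543.8, 333.7, 99.0], 0.61)]
mark_tip [([542.3, 334.0, 100.0], 0.63), ([614.2, 279.7, 93.8], 0.61)]
```

View pics/dial.png

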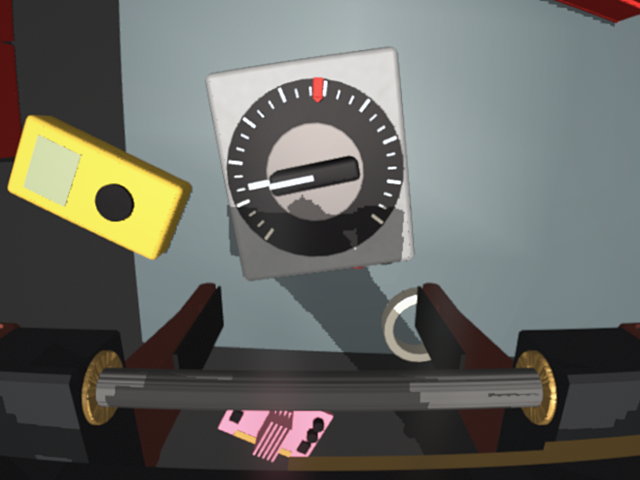

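The knob's disc is centred near (315,171), the white pointer's tip is at (249,187), and the red mark's inner tip is at (318,101).

```bash
python3 - <<'E'
from h import *
f=np.load('e.npz');P=(f['R'],f['p'])
im=cv2.imread('pics/dial.png');h=cv2.cvtColor(im,cv2.COLOR_BGR2HSV)
m=((h[...,1]>150)&((h[...,0]<8)|(h[...,0]>172))).astype('u1'); m[:, :290]=0;m[:,345:]=0;m[130:]=0
ys,xs=np.nonzero(m); print('red',xs.min(),xs.max(),ys.min(),ys.max(),xs[ys>ys.max()-2].mean())
A=ray([[315,171]],101,pose=P)[0]; S=ray([[315.5,167]],92,pose=P)[0]
pt=ray([[249,187]],101,pose=P)[0]; mk=ray([[318,101]],94,pose=P)[0]
bar=ray([[272,180],[357,165]],138,pose=P)
top=ray([[319,86]],98,pose=P)[0]
print(A,S,pt,mk,top,bar,bar.mean(0))
for C in (A,S,bar.mean(0)):
    for q in (pt,mk): d=q-C; print(np.hypot(*d[:2]).round(1),np.degrees(np.arctan2(d[1],d[0])).round(1))
d=bar[0]-bar[1]; print(np.degrees(np.arctan2(d[1],d[0])))
E
```

```text
red 313 322 78 101 317.5
[556.45264322 277.29371892 101.        ] [559.13352115 277.0413077   92.        ] [540.37434475 333.69403067 101.        ] [614.21317698 277.2996214   94.        ] [625.78736386 276.99018615  98.        ] [[551.53631431 309.71396531 138.        ]
 [565.73596902 245.54483811 138.        ]] [558.63614167 277.62940171 138.        ]
58.6 105.9
57.8 0.0
59.7 108.3
55.1 0.3
59.0 108.0
55.6 -0.3
102.47761666598302
```

Request:
servo_tool --commands '[{"dp":[4.4,-0.2,1],"turn":0,"claw":0},{"dp":[0,0,1],"turn":-10.5,"claw":0},{"dp":[0,0,1],"turn":-10.5,"claw":0},{"dp":[0,0,1],"turn":-10.5,"claw":0},{"dp":[0,0,1],"turn":-10.5,"claw":0}]'

```text
clock: 13.82
tcp_pos: [555.8, 277.7, 224.6]
orientation: [-2.902, -1.203, 0.0]
force: [-0.5, -1.3, -0.2]
finger_gap: 1.0
gripper_force: 0.0
```

Request:
servo_tool --commands '[{"dp":[0,0,1],"turn":-10.5,"claw":0},{"dp":[0,0,1],"turn":-10.5,"claw":0},{"dp":[0,0,1],"turn":-10.5,"claw":0},{"dp":[0,0,1],"turn":-10.5,"claw":0},{"dp":[0,0,1],"turn":-10.5,"claw":0.2}]'

```text
clock: 14.45
tcp_pos: [555.9, 277.6, 174.6]
orientation: [2.071, 2.362, 0.0]
force: [0.7, -0.8, -0.1]
finger_gap: 0.925
gripper_force: 0.0
```

Request:
servo_tool --commands '[{"dp":[0,0,0],"turn":-5,"claw":0.2},{"dp":[0,0,0],"turn":0,"claw":0.2},{"dp":[0,0,0],"turn":0,"claw":0.2},{"dp":[0,0,0],"turn":0,"claw":0.2},{"dp":[0,0,0],"turn":0,"claw":0.2}]'

```text
clock: 15.08
tcp_pos: [555.8, 277.8, 175.1]
orientation: [1.973, 2.444, 0.0]
force: [-0.4, 0.7, -0.2]
finger_gap: 0.801
gripper_force: 0.0
```

```bash
python3 - <<'E'
from h import *
Rt,p=tool(); print(p, np.degrees(np.arctan2(Rt[1,0],Rt[0,0])),env.get_obs()['q'][6])
print(Rt.T@(np.array([556.4,277.3,108])-p))
E
```

```text
[555.79127283 277.78901154 175.0991883 ] 102.1680970990865 -0.7020773749254178
[-0.59814817  0.47226191 67.09940342]
```

Request:
servo_tool --commands '[{"dp":[-0.1,0,2.4],"turn":-1,"claw":0.3},{"dp":[0,0,2],"turn":0,"claw":0.3},{"dp":[0,0,2],"turn":0,"claw":0.3},{"dp":[0,0,0],"turn":0,"claw":0.3},{"dp":[0,0,0],"turn":0,"claw":0.9}]' --force 15

```text
clock: 15.7
tcp_pos: [556.2, 277.2, 111.3]
orientation: [-1.952, -2.462, -0.001]
force: [-0.5, 0.2, 0.6]
finger_gap: 0.623
gripper_force: 0.0
```

Request:
servo_tool --commands '[{"dp":[0,0,0],"turn":0,"claw":0.9},{"dp":[0,0,0],"turn":0,"claw":0.9},{"dp":[0,0,0],"turn":0,"claw":0.9},{"dp":[0,0,0],"turn":0,"claw":0.9},{"dp":[0,0,0],"turn":0,"claw":0.9}]' --force 15

```text
clock: 16.32
tcp_pos: [555.9, 276.7, 111.1]
orientation: [1.952, 2.462, -0.0]
force: [-1.0, 0.0, 2.4]
finger_gap: 0.204
gripper_force: 15.0
```

Request:
servo_tool --commands '[{"dp":[0,0,0],"turn":9,"claw":0.9},{"dp":[0,0,0],"turn":9,"claw":0.9},{"dp":[0,0,0],"turn":9,"claw":0.9},{"dp":[0,0,0],"turn":9,"claw":0.9},{"dp":[0,0,0],"turn":9,"claw":0.9}]'

```text
clock: 16.95
tcp_pos: [554.6, 277.0, 111.1]
orientation: [-2.748, -1.521, 0.003]
force: [-4.4, 0.2, 3.6]
finger_gap: 0.202
gripper_force: 14.9
```

Request:
servo_tool --commands '[{"dp":[0,0,0],"turn":9,"claw":0.9},{"dp":[0,0,0],"turn":9,"claw":0.9},{"dp":[0,0,0],"turn":9,"claw":0.9},{"dp":[0,0,0],"turn":9,"claw":0.9},{"dp":[0,0,0],"turn":9,"claw":0.9}]'

```text
clock: 17.58
tcp_pos: [553.9, 278.0, 111.1]
orientation: [-3.121, -0.355, 0.004]
force: [-6.4, 2.0, 4.5]
finger_gap: 0.205
gripper_force: 14.9
```

Request:
servo_tool --commands '[{"dp":[0,0,0],"turn":9,"claw":0.9},{"dp":[0,0,0],"turn":0,"claw":0.9},{"dp":[0,0,0],"turn":0,"claw":0.9},{"dp":[0,0,0],"turn":0,"claw":0.9},{"dp":[0,0,0],"turn":0,"claw":0.9}]'

```text
clock: 18.2
tcp_pos: [553.8, 278.3, 111.1]
orientation: [-3.138, -0.117, 0.004]
force: [-5.8, 1.4, 4.1]
finger_gap: 0.202
gripper_force: 15.0
```

```bash
python3 - <<'E'
from h import *
Rt,p=tool(); np.savez('f.npz',R=Rt,p=p); print(p, np.degrees(np.arctan2(Rt[1,0],Rt[0,0])))
im=save('wrist','turned'); nets(['dial_pointer','mark_tip'])
c=cv2.resize(im[120:320,220:420],(600,600),interpolation=cv2.INTER_CUBIC); cv2.imwrite('pics/turnc.png',c[:,:,::-1])
print(proj([[614.3,277.3,94],[556.4,277.3,101]],pose=(Rt,p)))
E
```

```text
[553.84797709 278.29188116 111.09944213] 4.286148686066656
dial_pointer [([615.0, 280.2, 99.2], 0.94)]
mark_tip [([615.2, 282.1, 93.6], 0.81)]
[[329.6241595  166.90113908]
 [320.15324485 290.83255389]]
```

View pics/turnc.png

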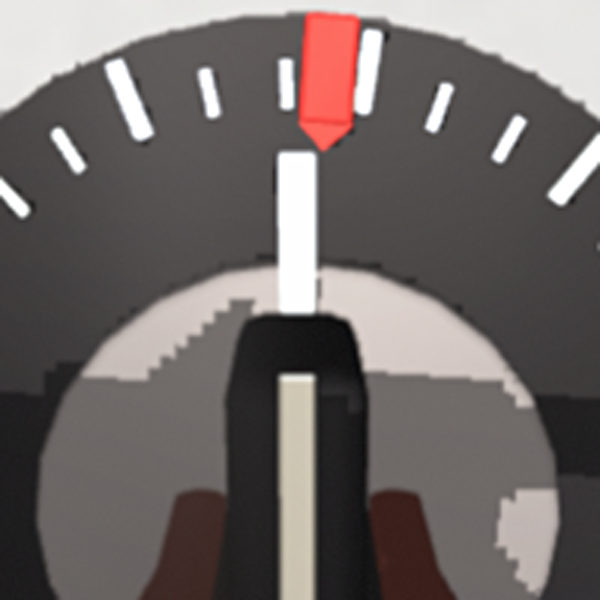

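The pointer end is at crop (297,153) and the mark tip at (325,150). That leaves about 4.2° more clockwise.

Request:
servo_tool --commands '[{"dp":[0,0,0],"turn":4.2,"claw":0.9},{"dp":[0,0,0],"turn":0,"claw":0.9},{"dp":[0,0,0],"turn":0,"claw":0.9},{"dp":[0,0,0],"turn":0,"claw":0.9},{"dp":[0,0,0],"turn":0,"claw":0.9}]'

```text
clock: 18.98
tcp_pos: [553.9, 278.4, 111.1]
orientation: [-3.141, -0.002, 0.004]
force: [-5.9, 1.7, 4.1]
finger_gap: 0.205
gripper_force: 15.0
```

```bash
cat >> h.py <<'E'
def meas():
    Rt,p=tool(); im=eyes.grab_frame('wrist'); h=cv2.cvtColor(im,cv2.COLOR_RGB2HSV)
    sub=h[120:232,280:380].astype(int)
    red=(sub[...,1]>110)&((sub[...,0]<10)|(sub[...,0]>170))&(sub[...,2]>120)
    ys,xs=np.nonzero(red); yb=ys.max(); tip=[280+xs[ys>=yb-1].mean(),120+yb]
    w=((sub[...,1]<50)&(sub[...,2]>215)); w[:yb+2]=0; ys,xs=np.nonzero(w); pt=[280+np.median(xs),120+ys.min()]
    M=ray([tip],94,pose=(Rt,p))[0];Q=ray([pt],101,pose=(Rt,p))[0]; C=p
    print('px',tip,pt,'mark',M.round(1),'ptr',Q.round(1),'yaw',np.degrees(np.arctan2(Rt[1,0],Rt[0,0])))
    print('err tool',(Rt.T@(M-Q)).round(2)); return im
E
python3 - <<'E'
from h import *
im=meas()
c=cv2.resize(im[120:320,220:420],(600,600),interpolation=cv2.INTER_CUBIC); cv2.imwrite('pics/turnc2.png',c[:,:,::-1])
E
```

```text
px [np.float64(317.85714285714283), np.int64(169)] [np.float64(322.0), np.int64(171)] mark [613.2 278.3  94. ] ptr [612.9 276.5 101. ] yaw 0.09070716728675858
err tool [ 0.28 -1.82  7.  ]
```

View pics/turnc2.png

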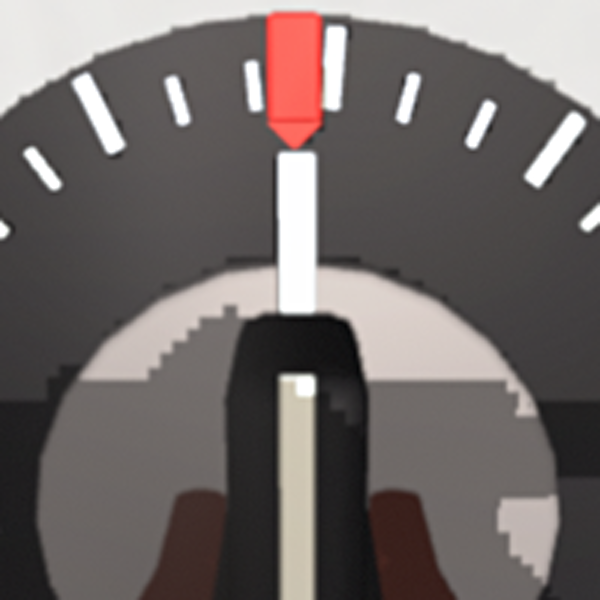

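The pointer is at crop x 297 and the mark tip at 295, so they are aligned. (The script's number picked up a scale tick, so I ignore it.) Releasing and retreating, then a check.

Request:
servo_tool --commands '[{"dp":[0,0,0],"turn":0,"claw":0.5},{"dp":[0,0,0],"turn":0,"claw":0.5},{"dp":[0,0,0],"turn":0,"claw":0.5},{"dp":[0,0,0],"turn":0,"claw":0.5},{"dp":[0,0,-2],"turn":0,"claw":0.5}]'

```text
clock: 19.65
tcp_pos: [555.0, 276.0, 130.2]
orientation: [3.14, -0.0, -0.005]
force: [0.2, -0.3, -0.1]
finger_gap: 0.503
gripper_force: 0.0
```

Request:
servo_tool --commands '[{"dp":[0,0,-3],"turn":0,"claw":0.5},{"dp":[-2,0,-4],"turn":0,"claw":0.5},{"dp":[0,0,-2],"turn":0,"claw":1},{"dp":[0,0,0],"turn":0,"claw":1},{"dp":[0,0,0],"turn":0,"claw":1}]'

```text
clock: 20.27
tcp_pos: [535.8, 276.4, 220.6]
orientation: [3.141, -0.001, -0.001]
force: [0.5, 0.1, -0.7]
finger_gap: 0.198
gripper_force: 0.0
```

```bash
python3 - <<'E'
from h import *
P=tool();print(P[1]); im=save('wrist','rel'); nets(['dial_pointer','mark_tip','dial_grip'])
u=proj([[613,278,97]],pose=P)[0].astype(int); print(u)
x0=u[0]-70; y0=max(u[1]-50,0)
c=cv2.resize(im[y0:y0+140,x0:x0+140],(560,560),interpolation=cv2.INTER_CUBIC); cv2.imwrite('pics/relc.png',c[:,:,::-1]); print(x0,y0)
E
```

```text
[535.82797527 276.35218958 220.61676464]
dial_pointer [([612.5, 275.9, 99.2], 0.93)]
mark_tip [([614.9, 278.6, 94.0], 0.73)]
dial_grip [([553.6, 276.8, 125.9], 0.9)]
[315 130]
245 80
```

View pics/relc.png

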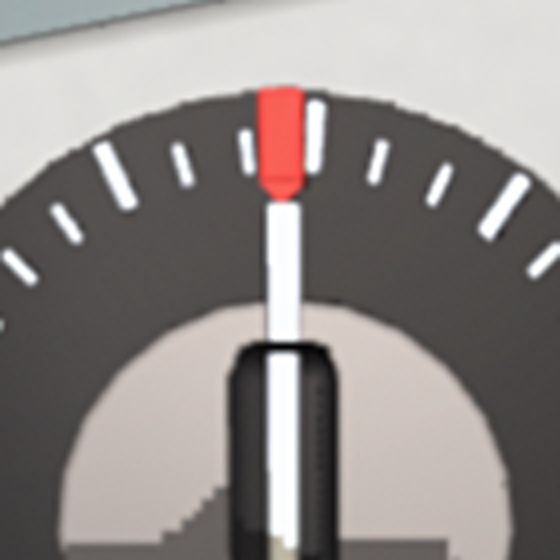

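The pointer is at crop x 284 and the mark tip at 283, so the dial is set. Next is the lever, with the fingers closed.

Request:
servo_tool --commands '[{"dp":[0,6,0],"turn":0,"claw":1},{"dp":[0,6,0],"turn":0,"claw":1},{"dp":[0,6,0],"turn":0,"claw":1},{"dp":[0,6,0],"turn":0,"claw":1},{"dp":[0,6,0],"turn":0,"claw":1}]'

```text
clock: 21.1
tcp_pos: [535.5, -25.2, 220.5]
orientation: [-3.142, 0.0, 0.001]
force: [0.7, -0.3, -0.6]
finger_gap: 0.008
gripper_force: 0.0
```

Request:
servo_tool --commands '[{"dp":[0,6,0],"turn":0,"claw":1},{"dp":[0,6,0],"turn":0,"claw":1},{"dp":[0,6,0],"turn":0,"claw":1},{"dp":[0,6,0],"turn":0,"claw":1},{"dp":[0,6,0],"turn":0,"claw":1}]'

```text
clock: 21.72
tcp_pos: [535.5, -325.1, 220.4]
orientation: [-3.141, -0.0, 0.001]
force: [0.0, 0.6, -0.8]
finger_gap: 0.005
gripper_force: 0.0
```

Request:
servo_tool --commands '[{"dp":[-0.4,6,0],"turn":-2.7,"claw":1},{"dp":[0,1.5,0],"turn":0,"claw":1},{"dp":[0,0,0],"turn":0,"claw":1},{"dp":[0,0,0],"turn":0,"claw":1},{"dp":[0,0,0],"turn":0,"claw":1}]'

```text
clock: 22.35
tcp_pos: [533.4, -396.1, 221.1]
orientation: [-3.14, -0.078, -0.001]
force: [0.0, 0.6, -0.3]
finger_gap: 0.009
gripper_force: 0.0
```

```bash
python3 - <<'E'
from h import *
Rt,p=tool();print(p,np.degrees(np.arctan2(Rt[1,0],Rt[0,0])),env.get_obs()['finger_gap']);eyes.grab_frame('wrist');nets(['lever_tip'])
print(Rt.T@(np.array([531.5,-392,96])-p))
E
```

```text
[ 533.40548978 -396.05942618  221.08160975] 2.853996157228539 0.009048629024302385
lever_tip [([527.6, -341.7, 108.3], 0.62)]
[ -1.74447911  -4.05658945 125.08405096]
```

Request:
servo_tool --commands '[{"dp":[-0.2,0,4],"turn":0,"claw":1},{"dp":[0,0,4.5],"turn":0,"claw":1},{"dp":[0,0,4],"turn":0,"claw":1},{"dp":[0,0,0],"turn":0,"claw":1},{"dp":[0,-1.5,0],"turn":0,"claw":1}]'

```text
clock: 23.08
tcp_pos: [530.5, -384.4, 97.6]
orientation: [3.139, 0.071, 0.003]
force: [0.1, 0.4, 0.1]
finger_gap: 0.006
gripper_force: 0.0
```

Request:
servo_tool --commands '[{"dp":[0,-1.5,0],"turn":0,"claw":1},{"dp":[0,-1.5,0],"turn":0,"claw":1},{"dp":[0,-1.5,0],"turn":0,"claw":1},{"dp":[0,-1.5,0],"turn":0,"claw":1},{"dp":[0,0,0],"turn":0,"claw":1}]'

```text
clock: 23.7
tcp_pos: [527.1, -321.0, 95.8]
orientation: [-3.139, -0.078, 0.001]
force: [0.5, 1.2, -0.5]
finger_gap: 0.009
gripper_force: 0.0
```

Request:
servo_tool --commands '[{"dp":[0,-1,0],"turn":0,"claw":1},{"dp":[0,-0.8,0],"turn":0,"claw":1},{"dp":[0,-0.3,0],"turn":0,"claw":1},{"dp":[0,0,0],"turn":0,"claw":1},{"dp":[0,0,0],"turn":0,"claw":1}]'

```text
clock: 24.32
tcp_pos: [526.1, -302.5, 96.0]
orientation: [-3.141, -0.073, -0.0]
force: [0.1, 0.8, 0.5]
finger_gap: 0.007
gripper_force: 0.0
```

```bash
python3 - <<'E'
from h import *
for c in('wrist','top','side'): eyes.grab_frame(c);nets(['lever_tip'],c)
E
```

```text
lever_tip [([526.2, -279.0, 116.5], 0.92)]
lever_tip [([530.1, -276.7, 113.0], 0.59)]
lever_tip [([531.4, -276.1, 109.3], 0.58), ([671.6, -298.1, 23.6], 0.43)]
```

Nearly there. I'll push until the stop shows in the force.

Request:
servo_tool --commands '[{"dp":[0,-0.3,0],"turn":0,"claw":1},{"dp":[0,-0.2,0],"turn":0,"claw":1},{"dp":[0,0,0],"turn":0,"claw":1},{"dp":[0,0,0],"turn":0,"claw":1},{"dp":[0,0,0],"turn":0,"claw":1}]'

```text
clock: 25.25
tcp_pos: [525.9, -297.3, 96.0]
orientation: [-3.141, -0.074, -0.0]
force: [-0.1, 0.2, 0.2]
finger_gap: 0.004
gripper_force: 0.0
```

Request:
servo_tool --commands '[{"dp":[0,-0.2,0],"turn":0,"claw":1},{"dp":[0,-0.2,0],"turn":0,"claw":1},{"dp":[0,0,0],"turn":0,"claw":1},{"dp":[0,0,0],"turn":0,"claw":1},{"dp":[0,0,0],"turn":0,"claw":1}]'

```text
clock: 25.88
tcp_pos: [525.6, -294.8, 96.0]
orientation: [3.139, 0.072, 0.001]
force: [1.4, -5.7, -2.5]
finger_gap: 0.004
gripper_force: 2.6
```

Request:
servo_tool --commands '[{"dp":[0,-0.2,0],"turn":0,"claw":1},{"dp":[0,-0.1,0],"turn":0,"claw":1},{"dp":[0,0,0],"turn":0,"claw":1},{"dp":[0,0,0],"turn":0,"claw":1},{"dp":[0,0,0],"turn":0,"claw":1}]'

```text
clock: 26.5
tcp_pos: [525.5, -294.6, 96.1]
orientation: [3.136, 0.069, 0.003]
force: [2.9, -11.5, -6.4]
finger_gap: 0.006
gripper_force: 5.7
```

The lever is at its stop: the force rises and the tool no longer moves. Backing off, lifting, and doing a final check.

Request:
servo_tool --commands '[{"dp":[0,2,0],"turn":0,"claw":1},{"dp":[0,3,0],"turn":0,"claw":1},{"dp":[0,2,-2],"turn":0,"claw":1},{"dp":[0,0,-5],"turn":0,"claw":1},{"dp":[0,0,-5],"turn":0,"claw":1}]'

```text
clock: 27.12
tcp_pos: [528.4, -360.3, 216.9]
orientation: [-3.139, -0.073, 0.002]
force: [0.2, 0.1, -0.8]
finger_gap: 0.002
gripper_force: 0.0
```

Request:
servo_tool --commands '[{"dp":[-1,0,-3],"turn":0,"claw":1},{"dp":[0,0,0],"turn":0,"claw":1},{"dp":[0,0,0],"turn":0,"claw":1},{"dp":[0,0,0],"turn":0,"claw":1},{"dp":[0,0,0],"turn":0,"claw":1}]'

```text
clock: 27.75
tcp_pos: [518.5, -360.4, 244.7]
orientation: [-3.139, -0.074, 0.003]
force: [-0.2, -0.7, 0.4]
finger_gap: 0.006
gripper_force: 0.0
```

```bash
python3 - <<'E'
from h import *
for c in('wrist','top','side'):
    save(c,'end_'+c);nets(['lever_tip','board','board_contacts','dial_pointer','mark_tip'],c)
print(env.get_obs()['clock'],tool()[1])
# compare bystanders: pixel change since start in the top view
a,b=(cv2.imread(f'pics/{n}.png').astype(int) for n in('top0','end_top'))
m=(np.abs(a-b).max(2)>60).astype('u1'); n,l,s,c=cv2.connectedComponentsWithStats(m)
print([x[:5].tolist() for x in s[1:] if x[4]>15])
E
```

```text
lever_tip []
board [([627.2, -301.5, 25.1], 0.96)]
board_contacts [([670.4, -296.5, 23.4], 0.65)]
dial_pointer [([571.4, -538.8, 1.3], 0.48)]
mark_tip []
lever_tip [([532.0, -272.2, 109.2], 0.52)]
board [([629.7, -301.5, 26.7], 0.94), ([214.1, -297.0, 0.9], 0.89)]
board_contacts [([194.2, -341.4, -3.2], 0.97), ([174.0, 336.6, 1.8], 0.72)]
dial_pointer [([613.8, 273.7, 104.4], 0.71)]
mark_tip [([612.5, 279.3, 91.6], 0.5)]
lever_tip [([528.4, -272.1, 107.3], 0.49)]
board [([213.2, 318.2, 2.7], 0.83), ([628.4, -302.8, 26.0], 0.79)]
board_contacts [([172.8, 338.9, -2.8], 0.85), ([671.0, -298.4, 25.1], 0.73)]
dial_pointer [([612.0, 276.8, 98.7], 0.88)]
mark_tip [([612.2, 282.1, 94.6], 0.53)]
28.65 [ 518.77611146 -360.84691799  245.95286109]
[[516, 165, 18, 13, 141], [525, 175, 45, 59, 1046], [400, 178, 118, 132, 6774], [296, 184, 53, 45, 1049], [209, 192, 3, 7, 20], [209, 201, 5, 9, 34], [508, 203, 6, 6, 20], [204, 209, 5, 6, 16], [213, 208, 10, 11, 88], [187, 217, 7, 5, 26], [195, 216, 10, 6, 40], [204, 218, 9, 11, 80], [422, 223, 11, 10, 78], [440, 228, 7, 4, 20], [417, 231, 10, 15, 64], [538, 231, 9, 21, 92], [457, 254, 84, 107, 3718], [415, 324, 10, 21, 61], [576, 325, 64, 153, 6066], [428, 334, 27, 49, 445], [375, 350, 130, 130, 9309], [330, 391, 29, 27, 386], [295, 424, 27, 19, 201], [348, 427, 13, 16, 168], [274, 429, 16, 30, 144], [306, 432, 27, 29, 312], [279, 445, 13, 19, 76], [469, 445, 131, 35, 2718], [275, 466, 15, 14, 134], [357, 466, 5, 14, 19], [382, 472, 18, 8, 75], [332, 475, 8, 5, 21]]
```

```bash
python3 -c "
from h import *
print(workorder.close_job())"
```

```text
the job is handed in; nothing more can be done
None
```

I've handed in the job at about 29 s: the green board is flat in the bay with its gold edge to the blue socket strip, the knob's pointer is on the red mark, and the lever was then pushed to its on stop; I didn't touch the other things on the bench.

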